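# Level the setting slab with a wedge

## Robot

A 7-joint arm with a two-finger parallel gripper is mounted at the origin on a cart in front of the work surface, level with it; the furniture and walls round the work are solid. World frame = base frame: x ahead of the robot, y to its left, z up, the work surface at z = 0. Lengths are in m, angles in rad, forces in N, time in s.
With the tool pointing down it reaches from about 0.4 to 0.85 m from the base axis. Payload 10.4 kg.
Tool frame: the origin (TCP) lies midway between the tips of the shut fingers; the grasp point (between the pads) lies 19 mm behind it; z points along the fingers, y is the line along which they close (so a half turn about z gives the same grasp; the last joint's range is limited). The gripper opens to 87 mm and grips with 3 to 60 N. Pads are 19 mm wide; open, the fingers measure 117 mm over their backs; the gripper's body (75 mm by 190 mm) begins 51 mm behind the grasp point.
Start: joints at [1.289, 0.332, -0.065, 1.46, 0.022, 1.35, -0.088], TCP at [0.16, -0.604, 0.223] pointing down, gripper open.
Joint ranges: [-2.6, 2.6], [-0.5, 2.12], [-1.47, 1.34], [0.16, 2.42], [-1.27, 4.41], [0.06, 2.06], [-2.6, 2.6]. Speed limits (rad/s): [2.22, 2.22, 2.79, 2.79, 3.14, 3.14, 3.14].

## Interface

Orientations are given as a unit quaternion [x, y, z, w].
In Python, from bench import r gives the robot as it stands.
- The arm moves only by the tool arm_command, never from a script. Its argument "moves" is one flat list of numbers, 4 for each row, row after row: the shift along the tool's x, y, z in cm, then the turn about the tool's z in degrees. A call has 1 to 12 rows; each row shifts and turns the commanded pose from where the row before left it, along the tool's axes as they then stand; what a row does not reach is not made up. A row lasts 1/12 s, in which the tool goes at most 41.7 mm and 7.16 degrees, less where a joint would pass 70% of its speed; a pose out of reach is approached as far as the arm can. A call with a gripper value outside its range is refused whole. "fingers" is the opening in per cent of the stroke, from 0 (shut) to 100 (fully open), set as the call begins (left out, the last holds). The fingers move at their own pace and stop on an object; "squeeze" is the grip in N (left out, the last holds). Time passes only in rows, so rows that do not move let the fingers close. It gives the time, the measured TCP pose, the force, the opening and the grip force at its end, in the units of the state.
- r.read_state(): the state, without advancing time (a new reading comes with each control period).
- r.camera(name): name is "scene" or "top" or "wrist"; returns the picture (400x640x3 uint8, red, green, blue); there is no depth.
- r.camera_info(name): a dict with "fx", "fy", "cx", "cy" (pixels), "k1" (the pictures are not rectified: a ray, as slopes to the right and down, at radius r is drawn at 1 + k1 r^2 times it, then the intrinsics apply), "origin" and "attitude" of the camera in the world. Camera axes: x right, y up, looking along -z (the intrinsics and any distortion apply to the point x, -y, -z); pixel columns grow to the right and rows downward; lengths in m; the calibration is good to about 2 mm. A picture is of the moment at which its call begins: read the wrist's pose just before it. camera_info takes no time and is no camera call; for the wrist camera it gives the pose at the moment of the call.
- r.close_job(): hands the job in; it is judged then, once.
The state is a dict: "time": time; "joint_positions": joint angles; "joint_vel": joint speeds; "joint_torque": joint torques, N m; "ee_pos": TCP position; "eef_rot": TCP orientation; "ft_force": force on the tool from outside, world axes, zero at the start; "torque": the same for the moment, N m; "width": finger opening in m; "grip_force": force on a finger pad.
Only numpy, scipy, OpenCV 4.12 (cv2) and the standard library are available. Lean on these libraries where they do the work, as an engineer would, in place of code of your own. Each camera call takes 0.05 s, during which the arm holds its last target. There are 200 camera calls.

## Task

The marble setting slab stands with its near corner low, so the bubble of the level on it lies at the far end. Take the thicker of the two wooden wedges, set it thin end first on the sprung rubber pad under the low corner, and push it in gently until the level's bubble stays centred between its two marks with the wedge let go. Do not shove or lift the slab with the gripper, and leave the other things standing where they are.

Things in the scene. Friction and masses are not known exactly. Their poses are not given: they have to be found in the camera images.
- slab: Loose marble square, 210 x 210 x 15 mm, 1 to 2.7 kg, standing diamond-wise on four steel feet. Origin: under its centre, 34 mm below its underside. +x along the diagonal from the low near corner to the far corner. Starts pitched 0.04 rad; turns about two far feet at x +50 mm. Two shorter near feet (radius 9 mm) at x -50, y +-55 mm: the wedge passes between. Its top is 49 mm up when level.
- low_corner (a point): Lowest point of the small round steel stud (12 mm diameter) under the slab's near corner, on which the wedge acts; axes as the slab's. The corner's tip overhangs it by 10 mm toward the robot. About 20 mm above the bench at the start, 28 mm when the slab is level.
- level_mid (a point): Middle of the top of the level fixed on the slab's centre: aluminium housing 100 x 29 x 18 mm along the slab's diagonal, with a dark bubble 12 mm long in a white-floored window and dark marks 17 mm apart. Axes as the slab's.
- bubble (a joint): The level's reading (rad, bubble's angle in its curved tube of 67 mm radius): 0 = centred; positive = bubble toward the far corner (near corner too low), negative = near corner too high. It is 6 times the slab's pitch, but stops at +0.18 and -0.18 (window ends). 0.015 moves the bubble 1 mm. Settles within about 1 s.
- wedge_mid (a point): Centre (half-way up at mid-length) of the thick wooden wedge: 125 mm long, 36 mm wide, 4 mm thick at the thin end (nose), 28 mm at the blunt end (heel); underside 8 mm below this point; 0.07 kg. +x points from heel to nose, z up. Pushing it in 1 mm under the loaded corner changes the reading by about 0.006 on a firm pad, less while the pad sinks.
- wedge_nose (a point): Middle of the lower edge of the thick wedge's thin end; axes as wedge_mid.
- thin_wedge_mid (a point): Centre of the other, thinner wooden wedge: 125 mm long, 36 mm wide, 3 mm to 13 mm thick; too thin for this job, not to be used. Axes as wedge_mid.
- pad: Sprung rubber-faced pad the wedge slides on, 215 x 60 mm, top 14 mm above the bench, lying under the low corner along the slab's diagonal; origin at the centre of its underside, +x toward the slab. It gives straight down 3 to 11 mm under the wedge's load, how much is not known beforehand; while the wedge is held or pushed it may not sink fully, so the level can change on letting go.
- cake_stamp: Dark wooden cake stamp standing up, 36 x 36 x 74 mm, origin under its centre; bystander.
- cutter_ring: Round metal cutter, 64 mm diameter, 36 mm high, origin under its centre; bystander.
- white_lid_jar: Glass jar with a white lid, 59 mm diameter, 64 mm high, origin under its centre; bystander.
- small_jar: Smaller glass jar, 53 mm diameter, 56 mm high, origin under its centre; bystander.
- kitchen_timer: Round wind-up timer, 72 mm diameter, 48 mm high, origin under its centre; bystander.
There are look-alikes about, which are no part of the job. Leave any yellow look-alike of the part that bears wedge_mid alone.

How it is judged:
On the way:
1. the thick wedge's thin end is under the slab's low corner, the slab not yet lifted (x of wedge_nose in the frame of low_corner above -0.012 m and y of wedge_nose in the frame of low_corner between -0.025 and 0.025 m and height (world z) of wedge_nose below 0.014 m and value of joint bubble above 0.12 rad), for 0.1 s.
At the end, for the whole second after the job is handed in: With the robot clear, the level's bubble stays between the marks (within 2 mm of centre, reading within 0.03, slab within 0.005 rad of level), the slab's low corner resting on the thick wedge and the wedge on the pad, at rest (value of joint bubble between -0.03 and 0.03 rad and contact force between wedge and slab above 1 N and contact force between wedge and pad above 1 N and linear speed of wedge below 0.01 m/s); the robot touches nothing.
It fails at once if the slab is shoved more than 15 mm from its place (distance of level_mid from where it was at the start of the episode above 0.015 m).
It fails at once if the gripper or arm presses on the slab with more than 5 N (contact force between the arm and slab above 5 N).
It fails at once if the wedge is rammed against the slab with more than 20 N (contact force between wedge and slab above 20 N).
It fails at once if a bystander (stamp, cutter, jar, timer) is moved more than 30 mm (distance of any of cake_stamp, cutter_ring, white_lid_jar, small_jar, kitchen_timer from where it was at the start of the episode above 0.03 m).
It also fails if it takes over 72 s, if anything falls off the work surface, if the arm or the gripper's body presses on something with over 40 N, if the wrist force passes 120 N, or if a joint passes its speed limit or range.

## Working session

There is one attempt and no reset: what is moved stays moved. The work goes in short steps, Python scripts to look and compute and a tool call to move; the robot and the scene stay as the last step left them, time stands still between calls to the robot, and variables do not carry over. Pictures are saved under pics/ and viewed, at most 10 in all, crops included, and the job is handed in when it is done.

Besides the shell and the picture viewer there is one more tool, called after "Request:" as name(argument=value, ...) on one line, values as JSON. arm_command: Moves the arm, as the interface text tells. Its arguments: {"type":"object","properties":{"moves":{"type":"array"},"fingers":{"type":"number"},"squeeze":{"type":"number"}},"required":["moves"]}

```bash
ls; mkdir -p pics
cat > h.py <<'E'
import numpy as np,cv2,json
from bench import r
from scipy.spatial.transform import Rotation as R
def att(i):
    a=np.array(i["attitude"],float)
    return a if a.shape==(3,3) else R.from_quat(a).as_matrix()
def ray(i,u,v):
    K=np.array([[i["fx"],0,i["cx"]],[0,i["fy"],i["cy"]],[0,0,1]])
    p=cv2.undistortPoints(np.array([[[u,v]]],float),K,np.array([i["k1"],0,0,0,0.]))[0,0]
    d0=p.copy(); xd=np.array([(u-i["cx"])/i["fx"],(v-i["cy"])/i["fy"]])
    for _ in range(20): d0=xd/(1+i["k1"]*(d0@d0))
    return att(i)@np.array([d0[0],-d0[1],-1])
def at(i,u,v,z):
    o=np.array(i["origin"]);d=ray(i,u,v);return o+d*(z-o[2])/d[2]
def px(i,p):
    c=att(i).T@(np.array(p)-i["origin"]);s=np.array([c[0],-c[1]])/-c[2];s=s*(1+i["k1"]*(s@s))
    return s*[i["fx"],i["fy"]]+[i["cx"],i["cy"]]
def save(cam,n):
    i=r.camera_info(cam);im=r.camera(cam);np.save(f"pics/{n}.npy",im);json.dump({k:np.array(v).tolist() for k,v in i.items()},open(f"pics/{n}.json","w"))
    cv2.imwrite(f"pics/{n}.png",im[:,:,::-1]);return i,im
E
python3 - <<'E'
from h import *
for c in("top","scene"):
    i,_=save(c,c+"0");print(i)
s=r.read_state();print(s)
E
```

```text
pics
{'fx': 403.29398803972606, 'fy': 403.29398803972606, 'cx': 314.31119472420636, 'cy': 195.73370209994366, 'k1': -0.03909815290769508, 'origin': array([0.32041483, 0.03418187, 1.17662574]), 'attitude': array([ 0.08411363, -0.07688003, -0.68959439,  0.71517406])}
{'fx': 506.2563256250186, 'fy': 506.2563256250186, 'cx': 307.06536113054244, 'cy': 208.71688001867716, 'k1': 0.0368571500462569, 'origin': array([-0.17433806,  0.83527125,  0.54281653]), 'attitude': array([-0.20878387,  0.50777882,  0.77604824, -0.31035318])}
{'time': 0.1, 'joint_positions': array([ 1.28939056,  0.3327879 , -0.06472485,  1.46081254,  0.02160941,
        1.34988522, -0.0885189 ]), 'joint_vel': array([-0.00031461, -0.00193644, -0.00036089, -0.00333145, -0.00061473,
        0.00077007,  0.00031385]), 'joint_torque': array([ 1.15403986e-03, -6.24549365e+01,  2.44387327e-02, -3.90718138e+01,
       -6.14791433e-02,  3.65928013e-02,  7.76793763e-05]), 'ee_pos': array([ 0.1598812 , -0.60387203,  0.22186792]), 'eef_rot': array([ 9.91637337e-01,  1.29054379e-01, -1.03623204e-04, -5.89501415e-04]), 'ft_force': array([ 0.27657454, -0.26021366,  0.63988688]), 'torque': array([-0.00627566, -0.05812008,  0.03350802]), 'grip_force': 0.0, 'width': 0.08709882244220576}
```

View pics/top0.png

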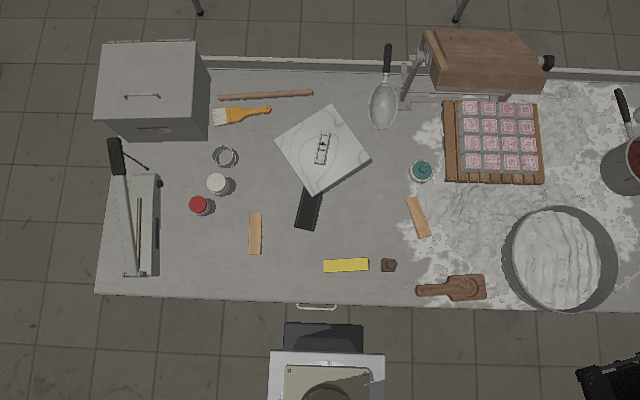

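View pics/scene0.png

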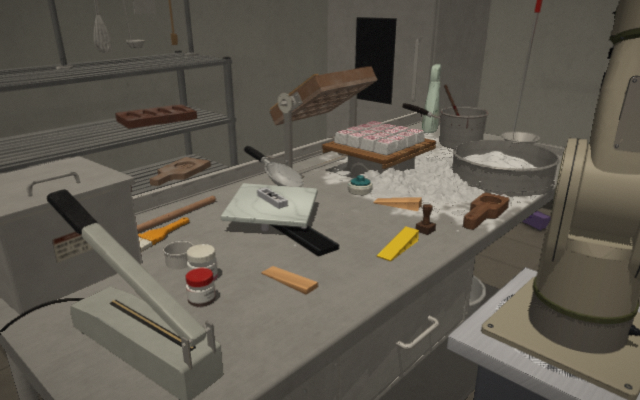

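The top view shows the slab at (322,148), the black pad at (308,210), wooden wedges at (255,233) and (418,217), and the yellow look-alike at (346,265). The wooden wedges appear in the scene view at (290,279) and (398,203), the yellow one at (400,243).

Candidates for the thick wedge are wood at (255,233), wood at (418,217) and yellow at (346,265), which is excluded. One close crop should show which wooden wedge is thicker.

Run:
```python
from h import *
t=cv2.imread("pics/top0.png");s=cv2.imread("pics/scene0.png")
f=lambda im,u,v:cv2.resize(im[v-28:v+28,u-38:u+38],(400,295),interpolation=cv2.INTER_CUBIC)
cv2.imwrite("pics/c1.png",np.vstack([np.hstack([f(t,255,233),f(t,418,217)]),np.hstack([f(s,290,279),f(s,398,203)])]))
```

```text
(no output)
```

View pics/c1.png

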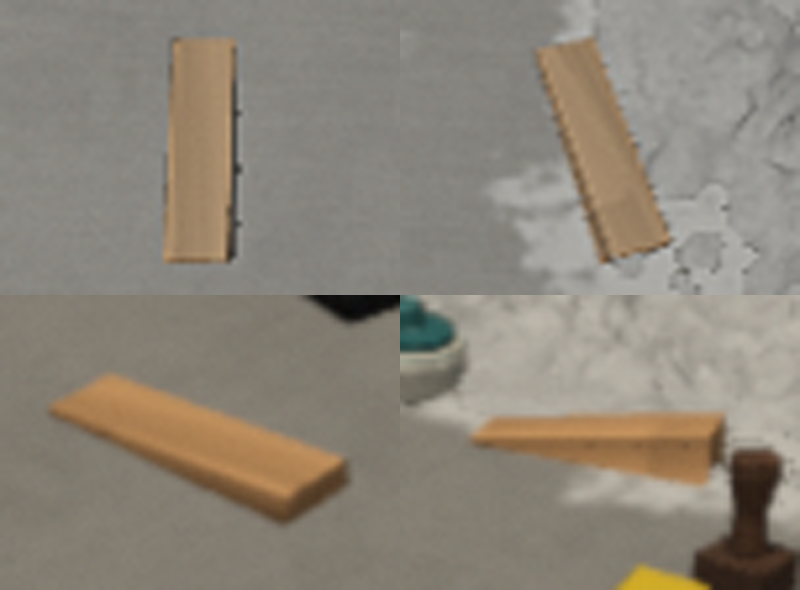

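The right wedge, top (418,217), is the thick one: it has a tall heel at its near end and its nose points away from the robot. The left one is thin. Next I work out positions.

Run:
```python
from h import *
i=json.load(open("pics/top0.json"));j=json.load(open("pics/scene0.json"))
for n,u,v,z in[("nl",406,198.1,.004),("nr",416.7,196.2,.004),("hr",431.3,235,.028),("near",317,196,.041),("far",332,104,.053),("left",274,142,.047),("right",371,158,.047),
 ("padnl",294.5,225,.014),("padnr",312,230,.014),("stamp",388,265,.03),("timer/teal",420,171,.04)]:
    print(n,at(i,u,v,z).round(4))
n=at(i,317,196,.041);f=at(i,332,104,.053);d=(f-n)[:2];print(np.degrees(np.arctan2(d[1],d[0])),np.hypot(*d))
l=at(i,274,142,.047);q=at(i,371,158,.047);d=(l-q)[:2];print(np.degrees(np.arctan2(d[1],d[0]))-90)
t=cv2.imread("pics/top0.png")
g=lambda u,v,s:cv2.resize(t[v-s*3//4:v+s*3//4,u-s:u+s],(800,600),interpolation=cv2.INTER_CUBIC)
cv2.imwrite("pics/c2.png",g(322,166,68))
```

```text
nl [ 0.595  -0.2222  0.004 ]
nr [ 0.602  -0.2543  0.004 ]
hr [ 0.4835 -0.2882  0.028 ]
near [0.5834 0.043  0.041 ]
far [0.8678 0.0077 0.053 ]
left [0.7421 0.1766 0.047 ]
right [ 0.7023 -0.1116  0.047 ]
padnl [0.5006 0.1056 0.014 ]
padnr [0.4878 0.0541 0.014 ]
stamp [ 0.3941 -0.1634  0.03  ]
timer/teal [ 0.6698 -0.2568  0.04  ]
-7.074838938394055 0.28659806476664756
-7.868089528942733
```

View pics/c2.png

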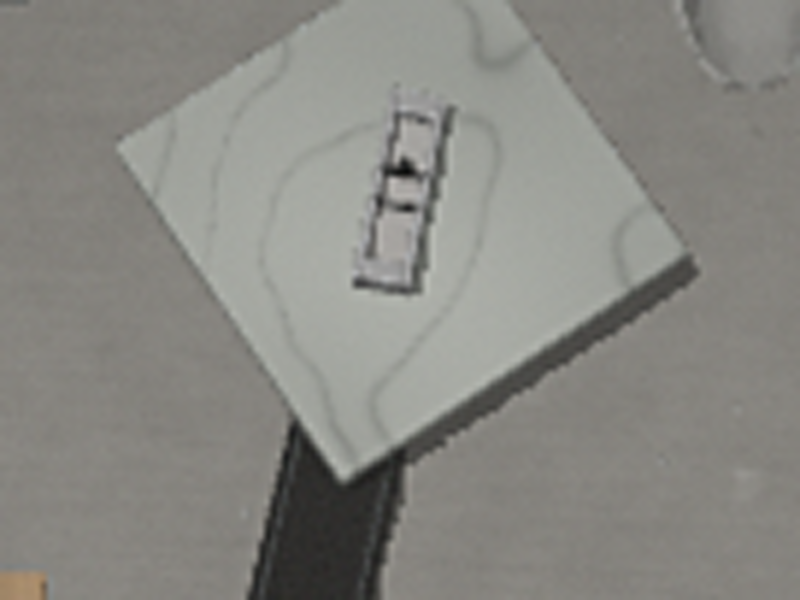

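Request:
arm_command(moves=[3.4, -2, 0, 0, 3.4, -2, 0, 0, 3.4, -2, 0, 0, 3.4, -2, 0, 0, 3.4, -2, 0, 0, 3.4, -2, 0, 0, 3.4, -2, 0, 0, 3.4, -2, 0, 0, 3.4, -2, 0, 0, 3.4, -2, 0, 0, 3.4, -2, 0, 0, 3.4, -2, 0, 0], fingers=100)

```text
time: 1.1
ee_pos: [0.4938, -0.2662, 0.2224]
eef_rot: [0.992, 0.129, -0.0, 0.0]
ft_force: [1.1, -0.9, 0.4]
width: 0.0869
grip_force: 0.0
```

Run:
```python
from h import *
s=r.read_state();print(s["time"],s["ee_pos"],s["eef_rot"])
i,_=save("wrist","w1");print(i["origin"],at(i,320,200,0.02),s["ft_force"])
print(px(i,[.538,-.254,.016]))
```

```text
1.1 [ 0.49384286 -0.26616663  0.22243069] [ 9.91653900e-01  1.28928386e-01 -1.13871846e-04  7.53307136e-06]
[ 0.55923363 -0.24928806  0.38459105] [ 0.47652469 -0.27780341  0.02      ] [ 1.10185387 -0.92150754  0.39204157]
[314.59223658 150.57301029]
```

View pics/w1.png

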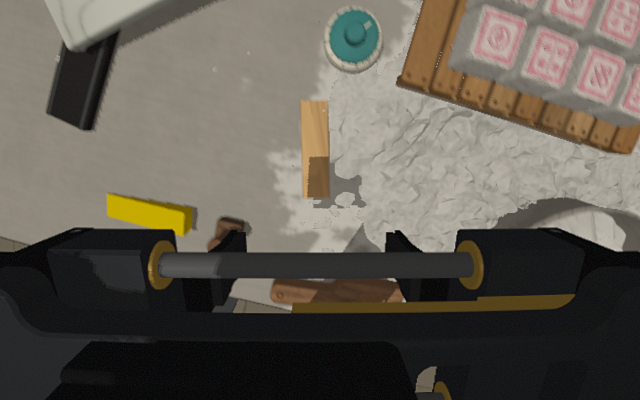

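The wrist view shows the thick wedge at (315,150), nearly aligned, with its nose up at (314,101) and its heel top edge at (315,197). The pad is at (80,90) and the slab tip at about (85,50).

Run:
```python
from h import *
i=json.load(open("pics/w1.json"));t=json.load(open("pics/top0.json"))
P=lambda *a:at(*a).round(4)[:2]
n=(P(i,301.5,101,.004)+P(i,327,101,.004))/2;h=(P(i,302.5,198,.028)+P(i,328.5,197,.028))/2
d=n-h;print("nose",n,"heel",h,np.degrees(np.arctan2(d[1],d[0])),np.hypot(*d))
print("pad near l,r",P(i,47,112,.014),P(i,86,130,.014), "far l r",P(i,66,50,.014),P(i,115,42,.014))
q=[P(t,254+u/5.882,115+v/5.882,z) for u,v,z in[(345,483,.041),(692,258,.047),(118,148,.047)]]
print("slab near right left",q); m=(q[1]+q[2])/2;f=P(t,332,104,.053)
for a,b in((q[0],m),(q[0],f)): print(np.degrees(np.arctan2(*(b-a)[::-1])),np.hypot(*(b-a)))
d=q[2]-q[1];print(np.degrees(np.arctan2(d[1],d[0]))-90,np.hypot(*d))
for e in ((295,425),(250,600)),((404,455),(376,600)):
    a,b=[P(t,254+u/5.882,115+v/5.882,.014) for u,v in e];d=a-b;print("padedge",a,b,np.degrees(np.arctan2(d[1],d[0])))
print(P(i,420,171,0) , "top slabtip in w1",px(i,[*q[0],.041]))
```

```text
nose [ 0.59875 -0.2375 ] heel [ 0.4801 -0.2706] 15.587601426945767 0.12318048749700582
pad near l,r [0.4991 0.1061] [0.4884 0.0492] far l r [0.5824 0.0848] [0.6056 0.0211]
slab near right left [array([0.5796, 0.0555]), array([ 0.6997, -0.1135]), array([0.7479, 0.1768])]
-9.391431565987931 0.14615903153756868
-9.417182042171907 0.2921370911062134
-9.427112515550348 0.29427424284160514
padedge [0.6149 0.0824] [0.5244 0.1009] -11.55322519228506
padedge [0.6013 0.0268] [0.5267 0.0383] -8.76347565229207
[ 0.5481 -0.4037] top slabtip in w1 [69.77863903 51.88047387]
```

Request:
arm_command(moves=[0.9, 0, 2.5, 0.4, 0.9, 0, 3.5, 0.4, 0, 0, 3.5, 0, 0, 0, 3.5, 0, 0, 0, 3, 0, 0, 0, 2.4, 0, 0, 0, 1.8, 0, 0, 0, 1, 0, 0, 0, 0.5, 0, 0, 0, 0, 0])

```text
time: 1.98
ee_pos: [0.51, -0.2631, 0.005]
eef_rot: [0.993, 0.122, -0.0, -0.0]
ft_force: [-1.5, 0.5, 0.2]
width: 0.0868
grip_force: 0.0
```

Request:
arm_command(moves=[0, 0, 0, 0, 0, 0, 0, 0, 0, 0, 0, 0, 0, 0, 0, 0, 0, 0, 0, 0, 0, 0, 0, 0, 0, 0, 0, 0, 0, 0, 0, 0], fingers=0, squeeze=15)

```text
time: 2.65
ee_pos: [0.5104, -0.2633, 0.0056]
eef_rot: [0.993, 0.122, 0.0, 0.0]
ft_force: [-0.2, -0.1, 0.2]
width: 0.0416
grip_force: 0.0
```

Request:
arm_command(moves=[0, 0, 0, 0, 0, 0, 0, 0, 0, 0, 0, 0, 0, 0, 0, 0])

```text
time: 2.98
ee_pos: [0.5104, -0.2633, 0.0056]
eef_rot: [0.993, 0.122, -0.0, 0.0]
ft_force: [0.4, -0.3, 0.6]
width: 0.0361
grip_force: 14.8
```

Request:
arm_command(moves=[0, 0, -0.5, 0, 0, 0, -1.5, 0, 0, 0, -2.5, 0, 0, 0, -3, 0, 0, 0, -2.5, 0])

```text
time: 3.4
ee_pos: [0.5104, -0.2631, 0.1075]
eef_rot: [0.993, 0.122, 0.0, 0.0]
ft_force: [0.8, 0.1, -0.7]
width: 0.036
grip_force: 14.8
```

Request:
arm_command(moves=[0, 0, -0.5, 5.9, 0, 0, -0.5, 5.9, 0, 0, 0, 5.9, 0, 0, 0, 5.8, -1.2, -4, 0, 0, -1.2, -4, 0, 0, -1.2, -4, 0, 0, -1.2, -4, 0, 0, -1.2, -4, 0, 0, -1.3, -4, 0, 0, -1.3, -4, 0, 0, -1.4, -4, 0, 0])

```text
time: 4.4
ee_pos: [0.4641, 0.0687, 0.116]
eef_rot: [0.997, -0.083, 0.0, 0.0]
ft_force: [0.9, 0.7, -1.6]
width: 0.0361
grip_force: 14.8
```

Run:
```python
from h import *
s=r.read_state();print(s["time"],s["ee_pos"],s["eef_rot"],s["width"])
i,_=save("wrist","w2")
print(px(i,[.5796,.0555,.041]))
```

```text
4.4 [0.46411927 0.06872576 0.11604774] [ 9.96581959e-01 -8.26083633e-02  4.72220997e-04  1.87226074e-04] 0.03606134866419738
[306.75574673  71.36178477]
```

View pics/w2.png

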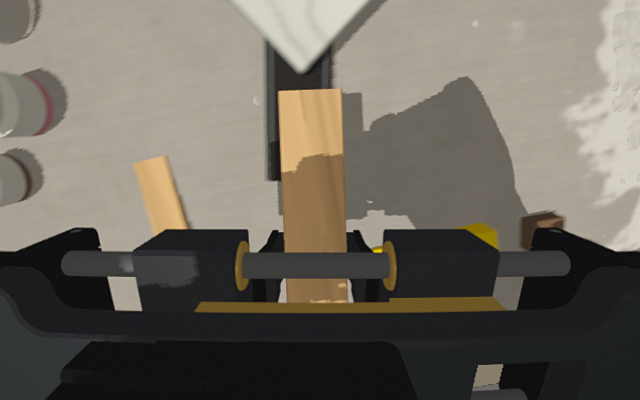

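The slab tip is at (303,74), close to the predicted (307,71). The held wedge's nose corners are at (278,91) and (342,90), and the pad edges at (267,180), (267,60) and (331,60).

Run:
```python
from h import *
i=json.load(open("pics/w2.json"))
P=lambda *a:at(i,*a).round(4)[:2]
z=.116-.0056
print("tip",P(303,74,.041),"nose",P(278,91,z+.004),P(342,90,z+.004),"pad",P(267,178,.014),P(267,60,.014),P(331,60,.014))
t=np.array([.464,.0687]);h=2*np.arctan2(-.0826,.9966);u=np.array([np.cos(h),np.sin(h)]);v=np.array([np.sin(h),-np.cos(h)])
print(np.degrees(h))
for p in (P(303,74,.041),(P(278,91,z+.004)+P(342,90,z+.004))/2,P(267,178,.014),P(267,60,.014),P(331,60,.014)): print("tool",(p-t)@u,(p-t)@v)
```

```text
tip [0.5782 0.0588] nose [0.5571 0.0734] [0.5517 0.0383] pad [0.4977 0.1093] [0.6003 0.0882] [0.5909 0.0328]
-9.475896182091617
tool 0.11427159852673859 -0.00903613690378147
tool 0.09128201713317197 -0.0022081322649006724
tool 0.026556075363493477 -0.045594131873394096
tool 0.13122984239180904 -0.04167335438647744
tool 0.1310787557851014 0.014518256845425067
```

Request:
arm_command(moves=[0, -0.4, 0.5, 0.8, 0, -0.4, 1, 0.7, 0, 0, 1.5, 0, 0, 0, 1.5, 0, 0, 0, 1.5, 0, 0, 0, 1.2, 0, 0, 0, 0.9, 0, 0, 0, 0.6, 0, 0, 0, 0.4, 0, 0, 0, 0.2, 0, 0, 0, 0, 0])

```text
time: 5.37
ee_pos: [0.4662, 0.0748, 0.0225]
eef_rot: [0.995, -0.096, 0.0, 0.0]
ft_force: [-1.2, 0.2, -0.2]
width: 0.036
grip_force: 14.8
```

Request:
arm_command(moves=[0, 0, 0.1, 0, 0, 0, 0.1, 0, 0, 0, 0, 0])

```text
time: 5.62
ee_pos: [0.4663, 0.0748, 0.0207]
eef_rot: [0.995, -0.096, 0.0, 0.0]
ft_force: [-0.2, -0.1, -0.4]
width: 0.0361
grip_force: 14.8
```

Request:
arm_command(moves=[0, 0, 0.1, 0, 0, 0, 0.1, 0, 0, 0, 0, 0])

```text
time: 5.87
ee_pos: [0.4663, 0.0748, 0.0186]
eef_rot: [0.995, -0.096, 0.0, 0.0]
ft_force: [1.2, -0.1, 0.6]
width: 0.036
grip_force: 14.8
```

Request:
arm_command(moves=[0.5, 0, 0, 0, 0.5, 0, 0, 0, 0.5, 0, 0, 0, 0.5, 0, 0, 0, 0.3, 0, 0, 0, 0, 0, 0, 0])

```text
time: 6.37
ee_pos: [0.4896, 0.0702, 0.0186]
eef_rot: [0.995, -0.096, 0.0, -0.0]
ft_force: [0.5, -0.8, 0.9]
width: 0.0363
grip_force: 14.8
```

Run:
```python
from h import *
save("wrist","w3");save("top","t3");save("scene","s3")
w=cv2.imread("pics/w3.png");t=cv2.imread("pics/top0.png");t=cv2.imread("pics/t3.png");s=cv2.imread("pics/s3.png")
a=cv2.resize(w[0:200,180:440],(400,308));b=cv2.resize(t[120:220,255:385],(400,308),interpolation=2);c=cv2.resize(s[170:262,205:345],(400,263),interpolation=2)
d=cv2.resize(t[126:169,300:345],(400,263),interpolation=2)
cv2.imwrite("pics/m3.png",np.vstack([np.hstack([a,b]),np.hstack([c,d])]))
```

```text
(no output)
```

View pics/m3.png

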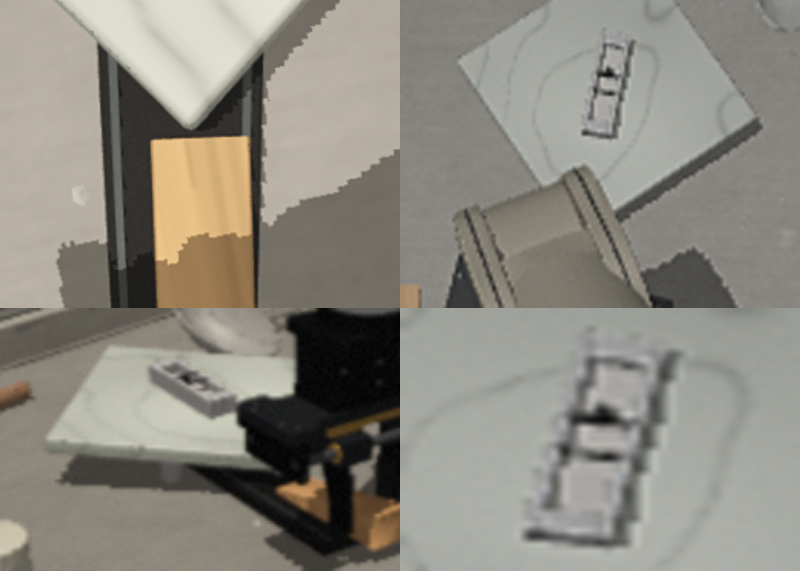

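Request:
arm_command(moves=[0.1, -0.4, 0, 0, 0.4, 0, 0, 0, 0.4, 0, 0, 0, 0.4, 0, 0, 0, 0, 0, 0, 0])

```text
time: 6.93
ee_pos: [0.5031, 0.0717, 0.0186]
eef_rot: [0.995, -0.096, 0.0, -0.0]
ft_force: [0.9, -0.1, 1.6]
width: 0.0359
grip_force: 14.8
```

Request:
arm_command(moves=[0.3, 0, 0, 0, 0.3, 0, 0, 0, 0.3, 0, 0, 0, 0.3, 0, 0, 0, 0, 0, 0, 0, 0, 0, 0, 0])

```text
time: 7.43
ee_pos: [0.5145, 0.0694, 0.0187]
eef_rot: [0.995, -0.096, 0.0, -0.0]
ft_force: [1.1, -0.3, 1.0]
width: 0.0364
grip_force: 14.8
```

Run:
```python
from h import *
save("wrist","w4");save("top","t4")
w=cv2.imread("pics/w4.png");t=cv2.imread("pics/t4.png")
a=cv2.resize(w[0:200,180:440],(400,308))
d=cv2.resize(t[120:170,295:360],(400,308),interpolation=2)
cv2.imwrite("pics/m4.png",np.hstack([a,d]))
```

```text
(no output)
```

View pics/m4.png

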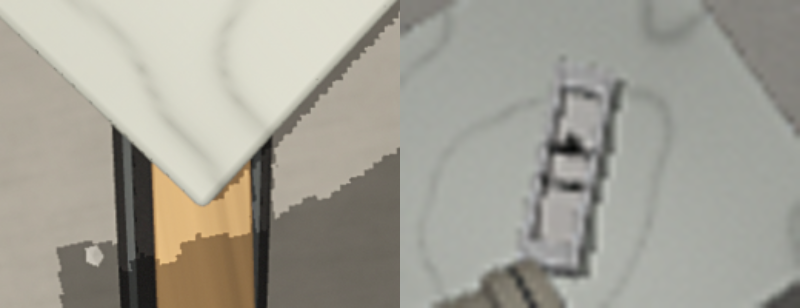

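Request:
arm_command(moves=[0.2, 0, 0, 0, 0.3, 0, 0, 0, 0.3, 0, 0, 0, 0.3, 0, 0, 0, 0.1, 0, 0, 0, 0, 0, 0, 0])

```text
time: 8.03
ee_pos: [0.5256, 0.0672, 0.0182]
eef_rot: [0.995, -0.096, -0.0, 0.0]
ft_force: [-2.6, 0.5, -1.2]
width: 0.0361
grip_force: 14.8
```

Request:
arm_command(moves=[0, 0, 0, 0, 0, 0, 0, 0, 0, 0, 0, 0, 0, 0, 0, 0, 0, 0, 0, 0, 0, 0, 0, 0], fingers=70)

```text
time: 8.53
ee_pos: [0.5259, 0.0673, 0.0186]
eef_rot: [0.995, -0.096, 0.0, 0.0]
ft_force: [-0.9, 1.6, -0.8]
width: 0.0598
grip_force: 0.0
```

Request:
arm_command(moves=[0, 0, -0.5, 0, 0, 0, -1, 0, 0, 0, -2, 0, 0, 0, -2, 0, -1, 0, -1, 0, -2, 0, 0, 0, -2, 0, 0, 0, -1, 0, 0, 0, 0, 0, 0, 0], fingers=0)

```text
time: 9.28
ee_pos: [0.4656, 0.0791, 0.0842]
eef_rot: [0.995, -0.095, 0.0, 0.0]
ft_force: [0.8, 0.4, -0.9]
width: 0.0088
grip_force: 0.0
```

Run:
```python
from h import *
s=r.read_state();print(s["time"],s["ee_pos"],s["width"])
save("wrist","w5")
i=r.camera_info("wrist");print(px(i,[.724,.032,.067]))
```

```text
9.2833 [0.46557761 0.07910075 0.0842205 ] 0.008754988434436523
[ 308.40031491 -224.24924689]
```

View pics/w5.png

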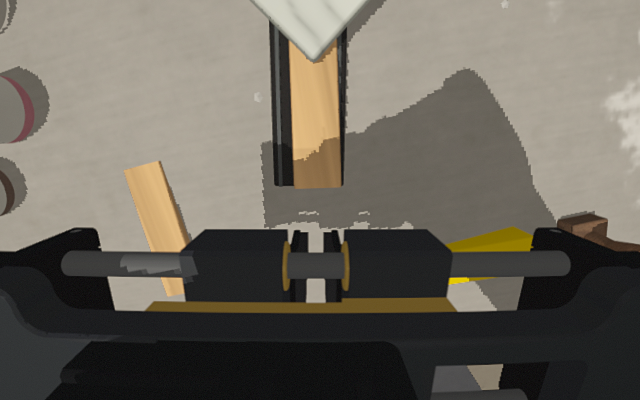

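Request:
arm_command(moves=[0, 0, 1.5, 0, 0, 0, 1.5, 0, 0, 0, 1.5, 0, 0, 0, 1, 0, 0, 0, 0.7, 0, 0, 0, 0, 0, 0.4, 0, 0, 0, 0.4, 0, 0, 0, 0.4, 0, 0, 0, 0.4, 0, 0, 0, 0, 0, 0, 0])

```text
time: 10.25
ee_pos: [0.4836, 0.0755, 0.0219]
eef_rot: [0.995, -0.096, 0.0, -0.0]
ft_force: [-1.1, -0.0, -0.2]
width: 0.0001
grip_force: 0.0
```

Request:
arm_command(moves=[0.3, 0, 0, 0, 0.3, 0, 0, 0, 0.3, 0, 0, 0, 0.3, 0, 0, 0, 0.3, 0, 0, 0, 0.3, 0, 0, 0, 0.3, 0, 0, 0, 0.3, 0, 0, 0])

```text
time: 10.92
ee_pos: [0.5063, 0.071, 0.0215]
eef_rot: [0.995, -0.096, -0.0, 0.0]
ft_force: [-3.7, 1.5, -1.2]
width: 0.0004
grip_force: 2.1
```

Request:
arm_command(moves=[0.25, 0, 0, 0, 0.25, 0, 0, 0, 0.25, 0, 0, 0, 0.25, 0, 0, 0, 0.25, 0, 0, 0, 0.25, 0, 0, 0, 0.25, 0, 0, 0, 0.25, 0, 0, 0, 0, 0, 0, 0])

```text
time: 11.67
ee_pos: [0.5266, 0.0671, 0.0217]
eef_rot: [0.995, -0.096, 0.001, -0.0]
ft_force: [-1.1, 0.1, -1.1]
width: 0.0006
grip_force: 0.6
```

Run:
```python
from h import *
s=r.read_state();print(s["time"],s["ee_pos"],s["width"])
save("wrist","w6");save("top","t6")
w=cv2.imread("pics/w6.png");t=cv2.imread("pics/t6.png")
a=cv2.resize(w[0:240,160:480],(400,300))
d=cv2.resize(t[120:170,295:360],(400,300),interpolation=2)
cv2.imwrite("pics/m6.png",np.hstack([a,d]))
```

```text
11.6667 [0.52662444 0.06708888 0.0216619 ] 0.0005945439442976055
```

View pics/m6.png

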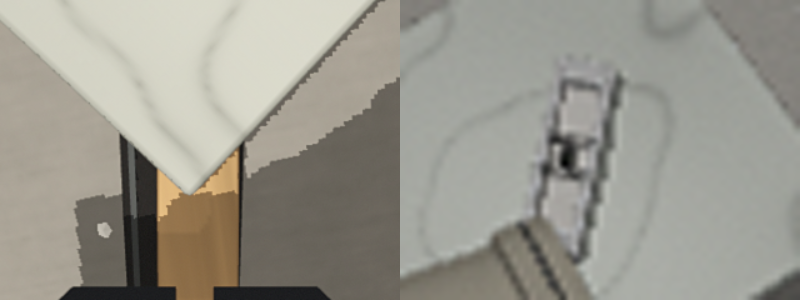

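Request:
arm_command(moves=[-0.5, 0, 0, 0, -1, 0, 0, 0, -1, 0, 0, 0, 0, 0, -2, 0, 0, 0, -3, 0, 0, 0, -3, 0, 0, 0, 0, 0, 0, 0, 0, 0, 0, 0, 0, 0])

```text
time: 12.52
ee_pos: [0.5004, 0.072, 0.1012]
eef_rot: [0.995, -0.096, 0.0, 0.0]
ft_force: [0.3, -0.1, 0.2]
width: 0.0002
grip_force: 0.0
```

```bash
cat > lev.py <<'E'
from h import *
# profile along the level's axis on its top, mean over +-4 mm, darkness
def prof(i,im,c,hd,z=.064,n=121):
    g=cv2.cvtColor(im,cv2.COLOR_RGB2GRAY).astype(np.float32)
    u=np.array([np.cos(hd),np.sin(hd)]);v=np.array([-u[1],u[0]])
    S=np.linspace(-.06,.06,n);W=np.linspace(-.004,.004,9)
    q=np.array([[px(i,[*(c+a*u+b*v),z]) for a in S] for b in W]).astype(np.float32)
    return S,cv2.remap(g,q[...,0],q[...,1],cv2.INTER_LINEAR).mean(0)
E
python3 - <<'E'
from lev import *
ti=json.load(open("pics/top0.json"))
save("top","t7")
c=np.array([.724,.032]);hd=np.radians(-9.4)
for n in("top0","t4","t6","t7"):
    S,p=prof(ti,np.load(f"pics/{n}.npy"),c,hd,n=61);print(n,p.astype(int).tolist())
i=r.camera_info("wrist");i=dict(i);o=np.array(i["origin"]);s=r.read_state();print(s["time"],s["ee_pos"],o-s["ee_pos"])
for dx,dz in((0,.05),(.05,0),(.05,.05),(.05,.1),(0,.15),(.1,.05),(.1,0.1)):
    i["origin"]=o+[dx,-.165*dx,dz];print(dx,dz,px(i,[.724,.032,.067]),px(i,[.774,.024,.067]))
E
```

```text
top0 [171, 174, 172, 159, 121, 102, 117, 158, 164, 157, 154, 155, 156, 162, 165, 164, 164, 163, 163, 162, 161, 163, 165, 166, 160, 120, 71, 99, 136, 167, 168, 166, 163, 141, 103, 52, 53, 80, 107, 136, 160, 163, 163, 163, 163, 163, 164, 162, 153, 121, 106, 130, 151, 155, 153, 151, 152, 151, 152, 155, 155]
t4 [127, 133, 141, 141, 115, 103, 119, 161, 166, 159, 157, 158, 159, 164, 168, 167, 166, 166, 166, 165, 164, 166, 168, 169, 162, 121, 69, 97, 137, 170, 172, 169, 166, 144, 106, 54, 54, 81, 108, 138, 162, 166, 166, 166, 166, 166, 167, 165, 155, 123, 108, 133, 154, 159, 156, 154, 154, 154, 155, 158, 157]
t6 [98, 98, 91, 94, 103, 108, 118, 124, 126, 127, 127, 128, 131, 144, 156, 161, 163, 164, 164, 163, 162, 163, 165, 165, 167, 163, 151, 107, 87, 88, 77, 85, 90, 94, 97, 91, 95, 113, 129, 150, 166, 165, 163, 163, 164, 163, 163, 164, 164, 157, 136, 107, 121, 148, 156, 155, 153, 153, 153, 153, 156]
t7 [125, 129, 131, 130, 127, 122, 114, 108, 118, 138, 147, 147, 148, 157, 161, 164, 165, 164, 163, 162, 162, 163, 164, 165, 167, 163, 146, 88, 72, 84, 79, 87, 91, 92, 94, 83, 92, 118, 139, 159, 166, 164, 163, 164, 164, 163, 163, 163, 164, 155, 135, 109, 127, 154, 157, 154, 152, 152, 152, 153, 156]
12.5667 [0.50015791 0.07193407 0.10067106] [ 0.06659773 -0.01357586  0.16212779]
0 0.05 [309.70074336 -80.77011312] [ 307.35597864 -153.4228409 ]
0.05 0 [310.7390878  -47.79041532] [ 307.80574909 -139.31987614]
0.05 0.05 [311.67474319  -8.41260011] [309.37605153 -80.7009413 ]
0.05 0.1 [312.27846362  17.08160408] [310.40662292 -41.93530734]
0 0.15 [311.34957139 -14.82055245] [309.71559829 -66.15438178]
0.1 0.05 [313.53538812  60.46423515] [311.36100802  -8.34593434]
0.1 0.1 [313.79587467  73.26830429] [312.02150158  17.13582836]
```

Request:
arm_command(moves=[0, 0, -3, 0, 1.5, 0, -3, 0, 2.5, 0, -1.5, 0, 2.5, 0, 0, 0, 2.5, 0, 0, 0, 2, 0, 0, 0, 1, 0, 0, 0, 0, 0, 0, 0, 0, 0, 0, 0])

```text
time: 13.32
ee_pos: [0.6182, 0.0495, 0.1749]
eef_rot: [0.995, -0.096, -0.001, -0.0]
ft_force: [-0.2, 0.1, 0.2]
width: 0.0008
grip_force: 0.0
```

Run:
```python
from lev import *
i,im=save("wrist","w8");print(r.read_state()["time"],r.read_state()["ee_pos"])
c=np.array([.724,.032]);hd=np.radians(-9.4)
print(px(i,[*c,.064]))
S,p=prof(i,im,c,hd,n=121);print(p.astype(int).tolist())
# crude ascii view round the level, 3 px steps
u,v=px(i,[*c,.064]).astype(int);g=cv2.cvtColor(im,cv2.COLOR_RGB2GRAY)[max(0,v-60):v+70:2,u-36:u+36:2]
for l in g: print("".join("#+-. "[min(4,x//45)] for x in l))
```

```text
13.3667 [0.61795428 0.04968738 0.17537756]
[311.17121687  89.57478335]
[122, 122, 123, 123, 123, 123, 123, 123, 123, 123, 123, 125, 141, 167, 178, 190, 193, 193, 194, 195, 196, 194, 193, 193, 191, 179, 177, 194, 200, 200, 199, 199, 199, 199, 199, 199, 199, 199, 199, 199, 199, 199, 199, 198, 198, 198, 198, 198, 198, 198, 198, 199, 201, 179, 98, 49, 100, 198, 189, 112, 74, 73, 75, 85, 84, 70, 68, 83, 94, 109, 112, 51, 42, 99, 179, 198, 196, 196, 195, 195, 195, 195, 195, 195, 195, 195, 195, 195, 195, 195, 194, 194, 194, 194, 194, 194, 194, 194, 196, 188, 131, 96, 100, 171, 190, 186, 185, 186, 186, 186, 184, 183, 183, 182, 173, 177, 182, 182, 182, 182, 181]
        . .          .  ..   .......
        . .             ---.........
        . .             ---.........
        . .             .-..........
        . .             .-..........
        . .  .........  .-.       ..
        . .--++-----+-  .-.         
        .  ---........  .-.         
           -.           .--         
        .  --           .--         
     ....  --           .-          
    ..  .  --           .-.    
[... 1266 characters left out ...]
          .-.          --         
            ..           .-         
            ..           .-.        
            .-  ..   ..  .-.      ..
          .              .-.    ----
          .              .-     ----
       .. .              .-    .----
  ..------.              .-.    ----
  ---------.-            .-.  ..----
  -----------.           .    ------
   ------------...   ..   .  -------
   ---------------.--------.--------
  ----------------------------------
  ----------------------------------
  ----------------------------------
   ---------------------------------
   ---------------------------------
   ---------------------------------
  ----------------------------------
```

Two marks are at 55.0 and 71.6 mm and the bubble at about 58.8–70.8 mm, so it sits roughly 1.5 mm toward the far side (reading about +0.02). I'll push about 3 mm more.

Request:
arm_command(moves=[-2, 0, 0, 0, -3, 0, 0, 0, -3, 0, 0, 0, -3, 0, 0, 0, -1, 0, 2.5, 0, 0, 0, 2.5, 0, 0, 0, 2.5, 0, 0, 0, 2.5, 0, 0, 0, 2.5, 0, 0, 0, 2, 0, 0, 0, 1, 0, 0, 0, 0, 0])

```text
time: 14.37
ee_pos: [0.499, 0.0719, 0.0197]
eef_rot: [0.995, -0.095, -0.002, 0.0]
ft_force: [-1.0, -0.1, 0.3]
width: 0.0005
grip_force: 0.0
```

Request:
arm_command(moves=[0.5, 0, 0, 0, 0.6, 0, 0, 0, 0.6, 0, 0, 0, 0.5, 0, 0, 0, 0.3, 0, 0, 0, 0.1, 0, 0, 0, 0.1, 0, 0, 0, 0.1, 0, 0, 0, 0, 0, 0, 0])

```text
time: 15.12
ee_pos: [0.528, 0.0668, 0.0212]
eef_rot: [0.995, -0.095, -0.001, 0.0]
ft_force: [-5.4, 0.6, 1.2]
width: 0.0004
grip_force: 2.1
```

Request:
arm_command(moves=[-0.3, 0, 0, 0, -1, 0, 0, 0, -1.5, 0, 0, 0, 0, 0, -3, 0, 0, 0, -4, 0, 1, 0, -4, 0, 2.5, 0, -4, 0, 3, 0, -0.5, 0, 3, 0, 0, 0, 2.5, 0, 0, 0, 0, 0, 0, 0, 0, 0, 0, 0])

```text
time: 16.12
ee_pos: [0.6163, 0.0497, 0.1714]
eef_rot: [0.995, -0.096, -0.0, -0.0]
ft_force: [-0.5, -0.0, -0.3]
width: 0.0004
grip_force: 0.0
```

```bash
cat > rd.py <<'E'
import sys
from lev import *
i,im=save("wrist",sys.argv[1]);s=r.read_state();print(s["time"],s["ee_pos"])
S,p=prof(i,im,np.array([.724,.032]),np.radians(-9.4));print(p[48:82].astype(int).tolist())
E
python3 rd.py w9
```

```text
16.1667 [0.61556079 0.05027938 0.17156204]
[198, 198, 198, 199, 202, 171, 78, 37, 109, 199, 175, 100, 74, 77, 82, 84, 82, 68, 73, 90, 96, 103, 89, 51, 44, 95, 184, 198, 196, 195, 195, 195, 195, 195]
```

```bash
cat > bub.py <<'E'
import sys
from lev import *
def meas(n):
    i=json.load(open(f"pics/{n}.json"));g=cv2.cvtColor(np.load(f"pics/{n}.npy"),cv2.COLOR_RGB2GRAY).astype(np.float32)
    hd=np.radians(-9.4);u=np.array([np.cos(hd),np.sin(hd)]);v=np.array([-u[1],u[0]])
    S=np.arange(-.012,.02,.0005);W=np.arange(-.008,.0081,.001)
    q=np.array([[px(i,[*(np.array([.724,.032])+a*u+b*v),.064]) for a in S] for b in W]).astype(np.float32)
    return S,W,cv2.remap(g,q[...,0],q[...,1],cv2.INTER_CUBIC)
for n in sys.argv[1:]:
    S,W,m=meas(n);print(n,"cols mm:",(S[::2]*1e3).astype(int).tolist())
    for w,l in zip(W,m): print(round(w*1e3),l[::2].astype(int).tolist())
E
python3 bub.py w9
```

```text
w9 cols mm: [-12, -11, -9, -8, -7, -6, -5, -4, -3, -2, -1, 0, 0, 1, 2, 3, 4, 5, 6, 7, 8, 9, 10, 11, 12, 13, 14, 15, 16, 17, 18, 19]
-8 [186, 186, 184, 185, 186, 192, 180, 87, 89, 180, 189, 186, 184, 186, 185, 184, 183, 183, 181, 181, 180, 182, 190, 197, 134, 82, 167, 183, 182, 181, 180, 180]
-7 [166, 163, 160, 159, 162, 163, 102, 46, 90, 164, 167, 165, 164, 169, 171, 172, 172, 174, 173, 175, 178, 174, 141, 133, 86, 78, 165, 176, 172, 171, 169, 166]
-6 [195, 195, 195, 196, 200, 188, 71, 23, 110, 195, 201, 197, 197, 197, 198, 198, 197, 197, 197, 197, 200, 194, 136, 65, 46, 92, 187, 194, 190, 191, 190, 191]
-5 [198, 199, 199, 199, 205, 196, 87, 34, 115, 202, 202, 199, 200, 198, 198, 198, 200, 203, 202, 199, 200, 199, 149, 57, 36, 94, 193, 200, 197, 197, 196, 196]
-4 [198, 197, 197, 198, 205, 174, 75, 36, 112, 200, 203, 204, 205, 201, 199, 200, 199, 162, 164, 190, 200, 199, 152, 54, 38, 97, 193, 199, 195, 195, 195, 195]
-3 [197, 198, 198, 198, 206, 169, 73, 31, 85, 183, 209, 169, 163, 191, 217, 217, 213, 143, 157, 204, 205, 201, 149, 50, 38, 97, 197, 200, 195, 196, 194, 195]
-2 [197, 198
[... 941 characters left out ...]
, 28, 41, 44, 42, 41, 40, 33, 25, 55, 93, 65, 43, 98, 191, 202, 197, 197, 196, 195]
5 [199, 198, 198, 199, 211, 167, 55, 35, 113, 222, 204, 133, 39, 17, 14, 19, 20, 20, 17, 11, 43, 131, 131, 62, 44, 103, 191, 201, 196, 195, 196, 195]
6 [199, 199, 198, 199, 211, 161, 50, 37, 112, 220, 208, 197, 137, 79, 42, 38, 38, 38, 40, 66, 130, 191, 152, 49, 38, 101, 188, 202, 196, 195, 195, 195]
7 [200, 199, 199, 199, 209, 171, 75, 39, 99, 212, 205, 206, 200, 188, 178, 169, 162, 158, 171, 195, 205, 207, 147, 45, 38, 97, 186, 201, 196, 195, 196, 196]
8 [205, 205, 202, 201, 207, 169, 75, 38, 95, 223, 213, 207, 206, 207, 206, 204, 203, 202, 203, 205, 201, 195, 145, 48, 43, 101, 187, 203, 197, 196, 197, 198]
```

Bubble spans about −1.8 to +10.3 mm with the marks centred at 3.3 mm: it's about 1 mm to the far side (reading about +0.015). One more small nudge gives margin.

Request:
arm_command(moves=[-2, 0, 0, 0, -3, 0, 0, 0, -3, 0, 0, 0, -3, 0, 0, 0, -1, 0, 2.5, 0, 0, 0, 2.5, 0, 0, 0, 2.5, 0, 0, 0, 2.5, 0, 0, 0, 2.5, 0, 0, 0, 2, 0, 0, 0, 1, 0, 0, 0, 0, 0])

```text
time: 17.17
ee_pos: [0.4962, 0.0726, 0.0154]
eef_rot: [0.995, -0.095, -0.001, 0.0]
ft_force: [-0.5, -0.1, 0.5]
width: 0.0003
grip_force: 0.0
```

Request:
arm_command(moves=[0.5, 0, 0, 0, 0.6, 0, 0, 0, 0.6, 0, 0, 0, 0.5, 0, 0, 0, 0.3, 0, 0, 0, 0.1, 0, 0, 0, 0.1, 0, 0, 0, 0.1, 0, 0, 0, 0.1, 0, 0, 0, 0.1, 0, 0, 0, 0, 0, 0, 0])

```text
time: 18.08
ee_pos: [0.5279, 0.0669, 0.0169]
eef_rot: [0.995, -0.096, 0.0, 0.0]
ft_force: [-0.4, 0.3, -0.0]
width: 0.0005
grip_force: 0.0
```

Request:
arm_command(moves=[-0.5, 0, 0, 0, -1, 0, 0, 0, -1.5, 0, 0, 0, 0, 0, -3, 0, 0, 0, -4, 0, 1, 0, -4, 0, 2.5, 0, -4, 0, 3, 0, -0.5, 0, 3, 0, 0, 0, 2.5, 0, 0, 0, 0, 0, 0, 0, 0, 0, 0, 0])

```text
time: 19.08
ee_pos: [0.6128, 0.0505, 0.1664]
eef_rot: [0.995, -0.096, -0.001, -0.0]
ft_force: [-0.3, 0.6, -0.1]
width: 0.0005
grip_force: 0.0
```

```bash
python3 rd.py w10; python3 bub.py w10 | sed -n '1p;10,14p'
```

```text
19.1333 [0.61224063 0.05101266 0.16665009]
[198, 198, 198, 199, 203, 172, 61, 38, 107, 186, 170, 96, 74, 76, 83, 85, 81, 69, 73, 87, 96, 113, 85, 54, 59, 86, 190, 199, 196, 195, 196, 196, 195, 195]
w10 cols mm: [-12, -11, -9, -8, -7, -6, -5, -4, -3, -2, -1, 0, 0, 1, 2, 3, 4, 5, 6, 7, 8, 9, 10, 11, 12, 13, 14, 15, 16, 17, 18, 19]
0 [197, 199, 198, 200, 207, 179, 64, 30, 116, 199, 187, 79, 20, 18, 24, 24, 26, 24, 20, 15, 26, 82, 63, 56, 84, 76, 193, 200, 195, 196, 195, 196]
1 [198, 198, 199, 199, 207, 179, 61, 31, 114, 203, 137, 26, 17, 30, 28, 29, 32, 34, 33, 26, 20, 43, 43, 59, 79, 82, 191, 199, 195, 196, 196, 196]
2 [199, 198, 198, 199, 208, 180, 52, 31, 117, 207, 125, 20, 26, 34, 42, 47, 47, 48, 47, 39, 29, 24, 38, 54, 55, 84, 188, 199, 196, 195, 195, 195]
3 [198, 198, 199, 199, 207, 185, 56, 33, 117, 205, 144, 33, 24, 39, 54, 60, 56, 58, 55, 44, 28, 22, 33, 49, 51, 81, 187, 198, 195, 195, 196, 196]
4 [198, 199, 198, 199, 209, 181, 54, 34, 115, 203, 186, 70, 14, 30, 40, 41, 41, 40, 41, 32, 20, 76, 75, 43, 57, 87, 185, 200, 196, 195, 195, 195]
```

Request:
arm_command(moves=[-2, 0, 0, 0, -3, 0, 0, 0, -3, 0, 0, 0, -3, 0, 0, 0, -0.5, 0, 2.5, 0, 0, 0, 2.5, 0, 0, 0, 2.5, 0, 0, 0, 2.5, 0, 0, 0, 2.5, 0, 0, 0, 1.5, 0, 0, 0, 0.6, 0, 0, 0, 0, 0])

```text
time: 20.13
ee_pos: [0.4986, 0.0723, 0.0203]
eef_rot: [0.995, -0.095, -0.001, 0.0]
ft_force: [0.1, 0.1, 0.1]
width: 0.0004
grip_force: 0.0
```

Request:
arm_command(moves=[0.5, 0, 0, 0, 0.6, 0, 0, 0, 0.6, 0, 0, 0, 0.5, 0, 0, 0, 0.3, 0, 0, 0, 0.1, 0, 0, 0, 0.1, 0, 0, 0, 0, 0, 0, 0])

```text
time: 20.8
ee_pos: [0.5269, 0.0671, 0.0212]
eef_rot: [0.995, -0.096, -0.0, -0.0]
ft_force: [0.0, -0.4, 0.0]
width: 0.0008
grip_force: 0.0
```

Request:
arm_command(moves=[0.1, 0, 0, 0, 0.1, 0, 0, 0, 0.1, 0, 0, 0, 0.1, 0, 0, 0, 0, 0, 0, 0])

```text
time: 21.22
ee_pos: [0.5304, 0.0664, 0.0209]
eef_rot: [0.995, -0.095, -0.001, 0.0]
ft_force: [-4.4, 0.2, 0.6]
width: 0.0006
grip_force: 2.1
```

Moved about 2 mm in. Backing off for a reading.

Request:
arm_command(moves=[-0.5, 0, 0, 0, -1, 0, 0, 0, -1.5, 0, 0, 0, 0, 0, -3, 0, 0, 0, -4, 0, 1, 0, -4, 0, 2.5, 0, -4, 0, 3, 0, -0.5, 0, 3, 0, 0, 0, 2.5, 0, 0, 0, 0, 0, 0, 0, 0, 0, 0, 0])

```text
time: 22.22
ee_pos: [0.6165, 0.0497, 0.1711]
eef_rot: [0.995, -0.096, -0.0, -0.0]
ft_force: [0.2, 0.8, 0.3]
width: 0.0005
grip_force: 0.0
```

```bash
python3 rd.py w11; python3 bub.py w11 | sed -n '10,14p'
```

```text
22.2667 [0.61575316 0.05026504 0.17126414]
[198, 198, 198, 199, 201, 176, 92, 35, 89, 189, 129, 80, 71, 79, 84, 84, 83, 72, 74, 93, 121, 169, 146, 71, 45, 78, 179, 199, 196, 195, 195, 195, 195, 195]
0 [197, 197, 198, 198, 205, 192, 103, 31, 89, 205, 120, 23, 17, 25, 21, 23, 23, 21, 13, 24, 115, 193, 159, 77, 56, 75, 187, 201, 195, 195, 194, 196]
1 [198, 198, 198, 198, 205, 191, 96, 28, 90, 204, 68, 12, 25, 31, 30, 31, 30, 32, 28, 14, 59, 162, 151, 69, 49, 72, 185, 202, 196, 196, 195, 196]
2 [198, 199, 197, 199, 205, 191, 96, 30, 81, 187, 39, 13, 32, 41, 45, 47, 49, 49, 42, 23, 37, 145, 147, 64, 37, 71, 183, 201, 195, 194, 194, 195]
3 [199, 198, 197, 198, 205, 192, 99, 32, 86, 192, 40, 12, 33, 49, 59, 60, 61, 61, 49, 24, 27, 109, 118, 58, 37, 78, 182, 202, 196, 195, 195, 196]
4 [198, 199, 198, 198, 206, 182, 80, 28, 91, 215, 61, 8, 23, 38, 43, 44, 43, 42, 33, 16, 64, 154, 153, 61, 36, 78, 177, 201, 197, 195, 196, 194]
```

The bubble now runs from index 9.45 to 20.9 with the marks at 7.1 and 23.9: it's within about 0.3 mm of centre. I'll check that it stays there, then hand in.

Request:
arm_command(moves=[0, 0, 0, 0, 0, 0, 0, 0, 0, 0, 0, 0, 0, 0, 0, 0, 0, 0, 0, 0, 0, 0, 0, 0, 0, 0, 0, 0, 0, 0, 0, 0, 0, 0, 0, 0, 0, 0, 0, 0, 0, 0, 0, 0, 0, 0, 0, 0])

```text
time: 23.27
ee_pos: [0.6163, 0.0498, 0.1715]
eef_rot: [0.995, -0.096, 0.0, 0.0]
ft_force: [0.0, -1.2, 0.5]
width: 0.0004
grip_force: 0.0
```

```bash
python3 rd.py w12; python3 bub.py w12 | sed -n '12,13p'
```

```text
23.3167 [0.61628608 0.0497565  0.17151232]
[198, 197, 198, 198, 201, 188, 100, 30, 80, 166, 139, 87, 69, 74, 84, 85, 82, 70, 74, 90, 116, 162, 149, 79, 47, 65, 171, 197, 196, 195, 195, 195, 195, 195]
2 [199, 197, 198, 198, 204, 197, 98, 25, 91, 172, 36, 14, 30, 40, 45, 50, 49, 50, 41, 27, 38, 120, 127, 70, 43, 59, 187, 202, 196, 195, 194, 196]
3 [198, 197, 196, 198, 203, 199, 102, 23, 89, 173, 31, 15, 33, 45, 57, 60, 61, 59, 49, 31, 23, 84, 102, 59, 33, 59, 184, 202, 196, 195, 196, 195]
```

Stable.

```bash
python3 -c "
from bench import r
print(r.close_job())"
```

```text
the job is handed in; nothing more can be done
None
```

The job is handed in, with no verdict returned: the thick wedge is under the low corner and let go, the bubble held within about 0.3 mm of centre for the last second I watched, and the arm is clear.

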